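# Hold a checking station's sprung shutter half open over a stack of discs

### The job

With the hood's shutter still shut, push the banded stack of discs along the guide and under the blue hood until it is fully home against the stop. Then slide the orange-tabbed sprung shutter half open, so that its red pointer stands in the green band, and hold it there against the spring: finish while still holding it, since it springs shut when let go. Leave the stack home and do not disturb the spool, the tape roll and the marker standing round the station.

Things in the scene. Friction and masses are not known exactly. Their poses are not given: they have to be found in the camera images.
- station: Checking station fixed to the table. Origin on the table under the middle of the hood's mouth; x runs along the guide into the hood (away from the robot), y to the left, z up. The aluminium guide, floor at z = 6 mm, runs from x = -200 mm to the hood between two lips 80 mm apart, tops at z = 16 mm.
- hood_mouth (a point): Middle of the top edge of the tunnel's mouth: station x = 0, y = 0, z = 42 mm. The blue hood spans station x = -2 to 102 mm, y = -57 to +129 mm; the tunnel is 80 mm wide and 36 mm high above the guide's floor; roof and shutter rails end at z = 54 mm, with a window over the stack. A rubber stop in the tunnel has its face at x = 52 mm; a steel spring tube behind the hood ends at x = 117 mm, z = 53 mm.
- half_mark (a point): Middle of the green band, 12 mm wide, on the white scale rail along the hood's front edge: station x = 3.5, y = 40, z = 54 mm. The shutter's red pointer stands over it when the shutter is half open; black ticks at y = 0 and 80 mm mark shut and fully open.
- seat (a point): Point on the guide's floor, in the tunnel, x = 18.5 mm from the hood's mouth: where the middle of the disc stack's underside lies when the stack is fully home. Its axes are those of the station.
- discs: Round pale-green stack of discs, tied by a paper band, treated as one solid disc 67 mm in diameter and 30 mm high (a few loose edges show to 75 mm), about 0.06 to 0.12 kg. Origin at the middle of its underside. It starts upright on the guide's floor, 6 to 10 cm (its middle) before the hood's mouth, and touches the stop when home, with 15 mm of it still showing outside the mouth.
- shutter (a joint): Travel of the shutter in m: 0 shut, 0.080 fully open, 0.040 half open; it opens along the station's +y (left). A spring pulls it shut with 3 N at 0, rising evenly to 7 N at half and 11 N fully open (100 N/m).
- shutter_tab (a point): Middle of the top edge of the shutter's upright orange tab, 79 mm above the table, 74 mm behind the hood's mouth; it moves with the shutter along the station's y (station y = shutter travel). The tab is 10 mm thick along the slide direction y, 40 mm wide along x, and its bare faces stand 26 mm high above the shutter plate's foot (z = 53 to 79 mm).
- spool: Spool of orange thread standing left of the guide, 46 x 79 x 62 mm with its loose thread end; origin under its axis. Leave it alone.
- small_tape: Small masking-tape roll lying right of the guide, 50 mm in diameter, 12 mm high; origin at the middle of its underside. Leave it alone.
- red_marker: Red and white marker pen lying right of the hood, 135 mm long, 17 mm thick; origin at the middle of its underside. Leave it alone.
Things that resemble listed ones, but are neither listed nor needed, are in the scene too. What is shaped like the discs but black is not meant.

How it is judged:
On the way:
1. the stack of discs is fully home against the stop while the shutter is still shut (x of discs in the frame of seat between -0.006 and 0.006 m and y of discs in the frame of seat between -0.01 and 0.01 m and angle between discs's own z axis and vertical below 0.1 rad and value of joint shutter below 0.008 m), for 0.2 s.
At the end, for the whole second after the job is handed in: The stack stands upright within 6 mm of its home place against the stop (10 mm sideways); the shutter is still, 34 to 46 mm open (pointer in the green band), and held there by the robot's fingers alone, which press on it with more than 3 N (x of discs in the frame of seat between -0.006 and 0.006 m and y of discs in the frame of seat between -0.01 and 0.01 m and angle between discs's own z axis and vertical below 0.1 rad and value of joint shutter between 0.034 and 0.046 m and velocity of joint shutter between -0.01 and 0.01 m/s and contact force between the fingers and shutter above 3 N and linear speed of discs below 0.02 m/s and contact force between shutter and discs below 0.3 N and contact force between shutter and spool below 0.3 N and contact force between shutter and small_tape below 0.3 N and contact force between shutter and red_marker below 0.3 N); the arm keeps its last pose, push and grip.
It fails at once if the thread spool is moved by more than 2 cm (distance of spool from where it was at the start of the episode above 0.02 m).
It fails at once if the small tape roll is moved by more than 2 cm (distance of small_tape from where it was at the start of the episode above 0.02 m).
It fails at once if the marker is moved by more than 2 cm (distance of red_marker from where it was at the start of the episode above 0.02 m).
It also fails if it takes over 51 s, if anything falls off the work surface, if the arm or the gripper's body presses on something with over 40 N, if the wrist force passes 120 N, or if a joint passes its speed limit or range.

### The arm

A 6-joint arm with a two-finger parallel gripper is mounted at the origin on the work surface; the furniture and walls round the work are solid. World frame = base frame: x ahead of the robot, y to its left, z up, the work surface at z = 0. Lengths are in m, angles in rad, forces in N, time in s.
With the tool pointing down it reaches from about 0.425 to 0.925 m from the base axis. Payload 12.5 kg.
Tool frame: the origin (TCP) lies midway between the tips of the shut fingers; the grasp point (between the pads) lies manip.grip_point_offset behind it (manip.grip_point_offset is the distance from the TCP to the grasp point, in m); z points along the fingers, y is the line along which they close (so a half turn about z gives the same grasp; the last joint's range is limited). The gripper opens to 85 mm and grips with 20 to 120 N. Pads are 22 mm wide; open, the fingers measure 114 mm over their backs; the gripper's body (76 mm by 85 mm) begins 54 mm behind the grasp point. The pads swing forward as they close: fully open they stand 13 mm farther back than shut.
Start: joints at [-1.232, 0.491, 1.559, -0, 1.092, -0.106], TCP at [0.269, -0.564, 0.231] pointing down, gripper open.
Joint ranges: [-3.1, 3.1], [-0.84, 2.19], [0.05, 2.79], [-1.13, 4.28], [0.06, 2.93], [-2.69, 2.69]. Speed limits (rad/s): [2.22, 2.22, 2.79, 3.14, 3.14, 3.14].

### API

Orientations are given as a unit quaternion [x, y, z, w].
In Python, from cell import manip gives the robot as it stands.
- The arm moves only by the shell command python3 -m inch 'ROWS' [FORCE]. ROWS is JSON, a list of rows, each an object of numbers: "rx", "ry", "rz": the turn, a rotation vector about the tool's x, y, z in rad; "tx", "ty", "tz": the shift along the tool's x, y, z in mm; "grip": the finger opening in mm, from 0 to 85.4. A call has exactly 5 rows; each row shifts and turns the commanded pose from where the row before left it, along the tool's axes as they then stand; what a row does not reach is not made up. A row lasts 1/10 s, in which the tool goes at most 50 mm and 8.59 degrees, less where a joint would pass 70% of its speed; a pose out of reach is approached as far as the arm can. A call is refused whole if a number of a shift passes 50 or a number of a turn 0.15, either way. A call with a gripper value outside its range is refused whole. The fingers move at their own pace and stop on an object; FORCE is the grip in N (left out, the last holds). Time passes only in rows, so rows that do not move let the fingers close, or fill a call up. It gives the time, the measured TCP pose, the force, the opening and the grip force at its end, in the units of the state.
- manip.state(): the state, without advancing time (a new reading comes with each control period).
- manip.camera(name): name is "scene" or "top" or "wrist"; returns a dict with "img" (420x560x3 uint8, blue, green, red), "camera_matrix" (3x3 intrinsics, pixels), "R" (3x3) and "t" (3): a world point X has camera coordinates R X + t. Camera axes: x right, y down, z forward; pixel columns grow to the right and rows downward; lengths in m; the calibration is good to about 2 mm. A picture is of the moment at which its call begins. There is no depth.
- manip.job_done(): hands the job in; it is judged then, once.
Trained networks look in the newest picture that a camera, given by its name, has taken for a name from the list of things; names that differ only in an ending like _2 or _b are one class to them, and where a whole thing is asked for, a point or a joint stands for the part that bears it (a point fixed in the world has none). Each returns a list of dicts, best first, with "confidence" (0 to 1); they miss things now and then, are a little off and sometimes report something else, mostly with a low value. They report only what shows in the picture. A call takes as long as a camera call. They do not tell look-alikes from the thing itself.
- manip.find_in(name, camera): "xy" ([column, row] in pixels, amid what is visible of it).
- manip.cut_out(name, camera): "region" (420x560 bool, what is visible of it) and "xy" ([column, row] in pixels, amid what is visible of it).
The state is a dict: "t": time; "qpos": joint angles; "qvel": joint speeds; "tau": joint torques, N m; "eef_pos": TCP position; "eef_rot": TCP orientation; "wrist_force": force on the tool from outside, world axes, zero at the start; "moment": the same for the moment, N m; "opening": finger opening in m; "grip_force": force on a finger pad.
Only numpy, scipy, OpenCV 4.12 (cv2) and the standard library are available. Lean on these libraries where they do the work, as an engineer would, in place of code of your own. Each camera call takes 0.05 s, during which the arm holds its last target. There are 200 camera calls.

## Working session

There is one attempt and no reset: what is moved stays moved. The work goes in short steps, Python scripts to look and compute and a shell command to move; the robot and the scene stay as the last step left them, time stands still between calls to the robot, and variables do not carry over. Pictures are saved under pics/ and viewed, at most 10 in all, crops included, and the job is handed in when it is done.

```bash
ls; mkdir -p pics
cat > h.py <<'E'
import numpy as np, cv2
from cell import manip
from scipy.spatial.transform import Rotation as Rn
def ray(c,uv):
    K=np.array(c["camera_matrix"]);R=np.array(c["R"]);t=np.array(c["t"])
    d=R.T@np.linalg.solve(K,[uv[0],uv[1],1.]);return -R.T@t,d/np.linalg.norm(d)
def atz(c,uv,z):
    o,d=ray(c,uv);return o+d*(z-o[2])/d[2]
def proj(c,X):
    p=np.array(c["R"])@np.array(X)+np.array(c["t"]);p=np.array(c["camera_matrix"])@p;return p[:2]/p[2]
E
python3 - <<'E'
from h import *
print(manip.grip_point_offset,manip.state())
for n in("scene","top"):
    c=manip.camera(n);cv2.imwrite(f"pics/{n}0.png",c["img"])
    print(n,ray(c,(280,210)))
    for k in("station","hood_mouth","half_mark","discs","shutter","shutter_tab","spool","small_tape","red_marker"):
        try:print(k,[(np.round(r["xy"]).tolist(),round(r["confidence"],2)) for r in manip.find_in(k,n)])
        except Exception as e:print(k,e)
E
```

```text
pics
0.0187 {'t': 0.0, 'qpos': array([-1.23159026e+00,  4.91582195e-01,  1.55946734e+00, -7.49319173e-06,
        1.09170396e+00, -1.05586500e-01]), 'qvel': array([ 0.00115714, -0.00124035,  0.00030727,  0.00047361,  0.00142538,
       -0.00039674]), 'tau': array([-1.46135317e-03, -6.18462896e+01, -2.61593324e+01, -2.26376596e-04,
        4.05288767e-03,  2.43495089e-05]), 'eef_pos': array([ 0.26886725, -0.56395236,  0.23070752]), 'eef_rot': array([ 9.75371163e-01,  2.20569168e-01, -7.09456276e-05, -5.76076008e-04]), 'wrist_force': array([-0.91929282,  0.01753606, -0.33432819]), 'moment': array([-0.02030363,  0.03281659,  0.01742188]), 'grip_force': 0.0, 'opening': 0.08570321069581943}
scene (array([0.16044175, 0.61708284, 0.64880248]), array([ 0.45571377, -0.59565402, -0.66145389]))
station [([287.0, 232.0], 0.77)]
hood_mouth [([290.0, 233.0], 0.84)]
half_mark [([288.0, 232.0], 0.95)]
discs [([320.0, 246.0], 0.84), ([287.0, 344.0], 0.84), ([289.0, 230.0], 0.74), ([219.0, 274.0], 0.62), ([279.0, 201.0], 0.34)]
shutter [([281.0, 199.0], 0.59)]
shutter_tab [([278.0, 200.0], 0.86)]
spool [([263.0, 282.0], 0.82)]
small_tape [([377.0, 236.0], 0.66)]
red_marker []
top (array([0.36308146, 0.12304121, 0.96506493]), array([ 0.18288516, -0.01448597, -0.98302755]))
station [([289.0, 199.0], 0.69)]
hood_mouth [([291.0, 198.0], 0.89)]
half_mark [([293.0, 197.0], 0.92)]
discs [([175.0, 291.0], 0.95), ([296.0, 247.0], 0.8), ([203.0, 184.0], 0.57)]
shutter [([314.0, 176.0], 0.92)]
shutter_tab [([312.0, 176.0], 0.93)]
spool [([209.0, 235.0], 0.77)]
small_tape [([351.0, 294.0], 0.77)]
red_marker [([370.0, 206.0], 0.92)]
```

View pics/top0.png

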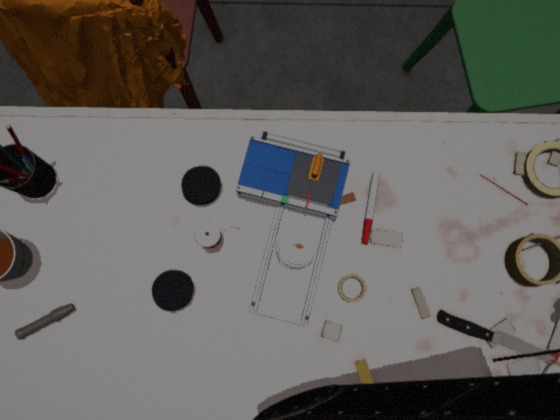

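View pics/scene0.png

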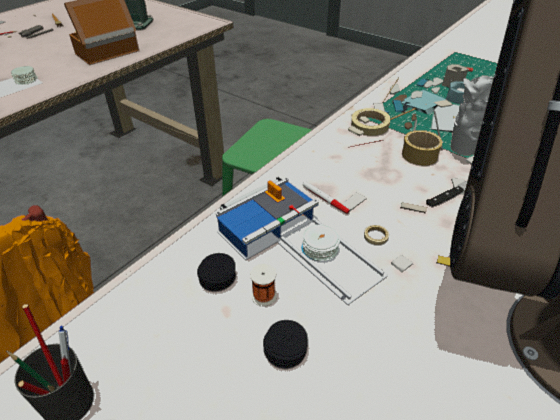

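The discs could be confused in the top view: (296,247) is the pale stack in the guide, and (175,291) and (203,184) are black discs. I choose (296,247). Next is a close crop.

Run:
```python
import cv2,numpy as np
a=cv2.imread("pics/top0.png")[125:330,232:362];b=cv2.imread("pics/scene0.png")[170:310,205:395]
a=cv2.resize(a,None,fx=2.9,fy=2.9,interpolation=cv2.INTER_CUBIC);b=cv2.resize(b,None,fx=2.2,fy=2.2,interpolation=cv2.INTER_CUBIC)
o=np.zeros((600,800,3),np.uint8);o[:a.shape[0],:a.shape[1]]=a;o[:b.shape[0],380:380+b.shape[1]]=b
cv2.imwrite("pics/crop0.png",cv2.convertScaleAbs(o,alpha=1.3))
```

```text
(no output)
```

View pics/crop0.png

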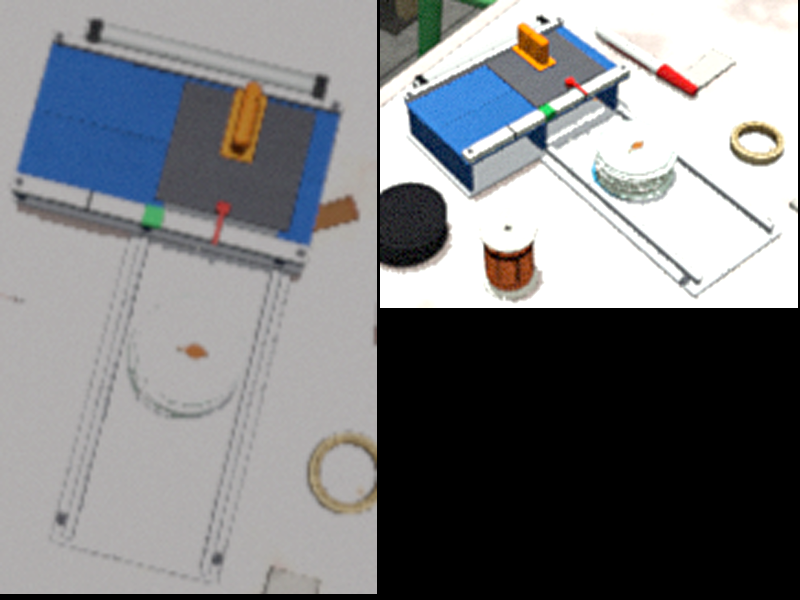

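The crop shows the pale-green stack with its band and an orange mark on top, in the guide before the mouth. The green band is at top (284,199), the y=80 tick at (263,193), and the guide screws at (253,304) and (307,318). Next I fit the station pose.

```bash
cat >> h.py <<'E'
def W(p,X):
    c,s=np.cos(p[2]),np.sin(p[2]);X=np.array(X,float)
    return np.array([p[0]+c*X[0]-s*X[1],p[1]+s*X[0]+c*X[1],X[2]])
E
python3 - <<'E'
from h import *
from scipy.optimize import least_squares
T=manip.camera("top");S=manip.camera("scene")
o=[(T,(284.4,199.1),(.0035,.04,.054)),(T,(262.7,193.3),(.0035,.08,.054)),(S,(280.9,220),(.0035,.04,.054)),(S,(265,229.5),(.0035,.08,.054))]
f=lambda p:np.concatenate([proj(c,W(p,X))-u for c,u,X in o])
r=least_squares(f,[.6,0,0]);p=r.x;print("ticks only",p,np.round(r.fun,1))
# add guide near end outer corners (x=-.2): top crop (53,540),(216,580) -> centre line mid, z~.006
u=(np.array([53,540.])+[216,580])/2/2.9+[232,125]
o.append((T,u,(-.2,0,.003)))
tab=manip.find_in("shutter_tab","top")[0]["xy"]
r=least_squares(f,p);p=r.x;print(p,np.round(r.fun,1));np.save("p.npy",p)
print("pred tab top",proj(T,W(p,(.074,0,.079))),"net",tab)
def inv(X):
    d=X[:2]-p[:2];c,s=np.cos(p[2]),np.sin(p[2]);return np.round([c*d[0]+s*d[1],-s*d[0]+c*d[1]],4)
for n,c in(("top",T),("scene",S)):
  for k,z in(("discs",.02),("spool",.03),("small_tape",.006),("red_marker",.008)):
    for q in manip.cut_out(k,n):
        if k=="discs":
            ys,xs=np.where(q["region"]); 
        X=atz(c,q["xy"],z);print(n,k,np.round(X,4),inv(X),round(q["confidence"],2))
im=T["img"].copy()
for X in[(-.002,-.057,.054),(-.002,.129,.054),(.102,.129,.054),(.102,-.057,.054),(-.2,.04,.016),(-.2,-.04,.016),(.117,0,.053),(.074,0,.079)]:
    u=proj(T,W(p,X));cv2.circle(im,tuple(np.round(u*16).astype(int).tolist()),16,(255,0,255),-1,shift=4);print(X,np.round((u-[232,125])*2.9))
print(S["t"][:1],manip.state()["t"])
E
```

```text
ticks only [ 0.53909092  0.06441846 -0.23598805] [-0.3  0.2 -0.6  0.5  0.1 -0.6 -0.2 -1.2]Traceback (most recent call last):
  File "<stdin>", line 10, in <module>
IndexError: list index out of range
```

Run:
```python
from h import *
from scipy.optimize import least_squares
T=manip.camera("top")
tab=manip.find_in("shutter_tab","top")
cut=[("top",k,z,manip.cut_out(k,"top")) for k,z in(("discs",.02),("spool",.03),("small_tape",.006),("red_marker",.008))]
S=manip.camera("scene")
cut+=[("scene",k,z,manip.cut_out(k,"scene")) for k,z in(("discs",.02),("spool",.03),("small_tape",.006),("red_marker",.008))]
u=(np.array([53,540.])+[216,580])/2/2.9+[232,125]
o=[(T,(284.4,199.1),(.0035,.04,.054)),(T,(262.7,193.3),(.0035,.08,.054)),(S,(280.9,220),(.0035,.04,.054)),(S,(265,229.5),(.0035,.08,.054)),(T,u,(-.2,0,.003))]
f=lambda p:np.concatenate([proj(c,W(p,X))-u for c,u,X in o])
r=least_squares(f,[.54,.06,-.23]);p=r.x;print(p,np.round(r.fun,1));np.save("p.npy",p)
print("pred tab top",proj(T,W(p,(.074,0,.079))),"net",[t["xy"] for t in tab])
def inv(X):
    d=X[:2]-p[:2];c,s=np.cos(p[2]),np.sin(p[2]);return np.round([c*d[0]+s*d[1],-s*d[0]+c*d[1]],4)
for n,k,z,Q in cut:
    for q in Q:
        X=atz(T if n=="top" else S,q["xy"],z);print(n,k,np.round(X,4),inv(X),round(q["confidence"],2))
for X in[(-.002,-.057,.054),(-.002,.129,.054),(.102,.129,.054),(.102,-.057,.054),(-.2,.04,.016),(-.2,-.04,.016),(.117,0,.053),(.074,0,.079),(.074,-.02+.02,.079)]:
    print(X,np.round((proj(T,W(p,X))-[232,125])*2.9),np.round((proj(S,W(p,X))-[205,170])*2.2+[380,0]))
print(manip.state()["t"])
```

```text
[ 0.5397269   0.06429201 -0.2308306 ] [-0.2 -0.  -0.6  0.4 -0.1 -0.7 -0.3 -1.2  0.   0.6]
pred tab top [316.41800543 163.00891139] net [[315.5, 178.1]]
top discs [0.4714 0.0787 0.02  ] [-0.0698 -0.0016] 0.59
top spool [0.4937 0.2384 0.03  ] [-0.0846  0.159 ] 0.64
top small_tape [0.6053 0.0415 0.006 ] [ 0.0691 -0.0072] 0.65
top red_marker [ 0.5483 -0.0563  0.008 ] [ 0.036  -0.1155] 0.9
scene discs [0.4756 0.0865 0.02  ] [-0.0675  0.0069] 0.89
scene discs [0.5759 0.2585 0.02  ] [-0.0092  0.1973] 0.87
scene discs [0.3922 0.2992 0.02  ] [-0.1973  0.1949] 0.66
scene spool [0.4952 0.2271 0.03  ] [-0.0806  0.1483] 0.57
scene small_tape [ 0.3965 -0.0117  0.006 ] [-0.122  -0.1068] 0.84
scene red_marker [ 0.5495 -0.0543  0.008 ] [ 0.0367 -0.1132] 0.7
(-0.002, -0.057, 0.054) [305. 261.] [630.  67.]
(-0.002, 0.129, 0.054) [  7. 189.] [470. 157.]
(0.102, 0.129, 0.054) [49. 30.] [402.  94.]
(0.102, -0.057, 0.054) [341. 100.] [559.  15.]
(-0.2, 0.04, 0.016) [ 71. 546.] [709. 276.]
(-0.2, -0.04, 0.016) [199. 578.] [776. 227.]
(0.117, 0, 0.053) [257.  57.] [504.  31.]
(0.074, 0, 0.079) [245. 110.] [532.  31.]
(0.074, 0.0, 0.079) [245. 110.] [532.  31.]
1.7
```

```bash
cat >> h.py <<'E'
def refit():
    from scipy.optimize import least_squares
    T=manip.camera("top");S=manip.camera("scene")
    ct=lambda a,b:(a/2.9+232,b/2.9+125)
    cs=lambda a,b:((a-380)/2.2+205,b/2.2+170)
    o=[(T,ct(152,215),(.0035,.04,.054)),(T,ct(89,198),(.0035,.08,.054)),(S,cs(547,110),(.0035,.04,.054)),(S,cs(512,131),(.0035,.08,.054)),
       (T,ct(134.5,560),(-.2,0,.003)),(T,ct(58,36),(.102,.129,.054)),(T,ct(341,104),(.102,-.057,.054)),(S,cs(408,95),(.102,.129,.054)),(S,cs(560,19),(.102,-.057,.054))]
    r=least_squares(lambda p:np.concatenate([proj(c,W(p,X))-u for c,u,X in o]),[.54,.06,-.23],loss="soft_l1")
    np.save("p.npy",r.x);return r.x,np.round(r.fun,1)
def todo(X):  # station target -> remaining tool shift/turn in mm, rad (tool axes after yaw)
    p=np.load("p.npy");s=manip.state();R=Rn.from_quat(s["eef_rot"])
    G=Rn.from_matrix(np.c_[[np.cos(p[2]),np.sin(p[2]),0],[np.sin(p[2]),-np.cos(p[2]),0],[0,0,-1]])
    d=W(p,X)-s["eef_pos"];st=np.linalg.inv(np.c_[W(p,(1,0,0))-W(p,(0,0,0)),W(p,(0,1,0))-W(p,(0,0,0)),[0,0,1]])@(s["eef_pos"]-W(p,(0,0,0)))
    print("t",round(s["t"],2),"station mm",np.round(st*1e3,1),"shift",np.round(G.inv().apply(d)*1e3,1),"turn",np.round((R.inv()*G).as_rotvec(),3),"F st",np.round(G.inv().apply(s["wrist_force"]),1),"open",round(s["opening"],4),"grip",s["grip_force"])
E
python3 - <<'E'
from h import *
print(refit());todo((-.123,0,.2))
E
```

```text
(array([ 0.53843936,  0.06397886, -0.23563771]), array([-0. ,  0.5, -0.3,  0.9,  0.5, -0.6,  0.3, -1.2, -0.3,  1.2, -2.4,
       -1.5,  0.5, -0.4, -2.1, -0.4,  0.3, -1.8]))
t 1.8 station mm [-115.4 -673.7  231.3] shift [  -7.6 -673.7   31.3] turn [ 0.   -0.    0.68] F st [-0.4 -0.8  0.3] open 0.0855 grip 0.0
```

```bash
python3 -m inch '[{"rz":0.135,"grip":30},{"rz":0.135},{"rz":0.135},{"rz":0.135},{"rz":0.135}]' 20; python3 -c "
from h import *
todo((-.123,0,.2))"
```

```text
t 1.8 station mm [-115.4 -673.7  231.3] shift [  -7.6 -673.7   31.3] turn [ 0.   -0.    0.68] F st [-0.4 -0.8  0.3] open 0.0855 grip 0.0$[0]: bad value
```

```bash
python3 -m inch '[{"rx":0,"ry":0,"rz":0.135,"tx":0,"ty":0,"tz":0,"grip":30},{"rx":0,"ry":0,"rz":0.135,"tx":0,"ty":0,"tz":0,"grip":30},{"rx":0,"ry":0,"rz":0.135,"tx":0,"ty":0,"tz":0,"grip":30},{"rx":0,"ry":0,"rz":0.135,"tx":0,"ty":0,"tz":0,"grip":30},{"rx":0,"ry":0,"rz":0.135,"tx":0,"ty":0,"tz":0,"grip":30}]' 20; python3 -c "
from h import *
todo((-.123,0,.2))"
```

```text
t: 2.3
eef_pos: [0.269, -0.5642, 0.2313]
eef_rot: [0.993, -0.118, 0.0, 0.0]
wrist_force: [0.2, 0.1, 1.1]
opening: 0.0299
grip_force: 0.0
t 2.3 station mm [-115.4 -673.7  231.3] shift [  -7.6 -673.7   31.3] turn [ 0. -0. -0.] F st [ 0.2 -0.1 -1.1] open 0.0299 grip 0.0
```

```bash
python3 -m inch '[{"rx":0,"ry":0,"rz":0,"tx":13,"ty":-48,"tz":0,"grip":30},{"rx":0,"ry":0,"rz":0,"tx":13,"ty":-48,"tz":0,"grip":30},{"rx":0,"ry":0,"rz":0,"tx":13,"ty":-48,"tz":0,"grip":30},{"rx":0,"ry":0,"rz":0,"tx":13,"ty":-48,"tz":0,"grip":30},{"rx":0,"ry":0,"rz":0,"tx":13,"ty":-48,"tz":0,"grip":30}]'
python3 -m inch '[{"rx":0,"ry":0,"rz":0,"tx":0,"ty":-48,"tz":0,"grip":30},{"rx":0,"ry":0,"rz":0,"tx":0,"ty":-48,"tz":0,"grip":30},{"rx":0,"ry":0,"rz":0,"tx":0,"ty":-48,"tz":0,"grip":30},{"rx":0,"ry":0,"rz":0,"tx":0,"ty":-48,"tz":0,"grip":30},{"rx":0,"ry":0,"rz":0,"tx":0,"ty":-48,"tz":0,"grip":30}]'; python3 -c "
from h import *
todo((-.123,0,.1))"
```

```text
t: 2.8
eef_pos: [0.3876, -0.3436, 0.2315]
eef_rot: [0.993, -0.115, 0.0, 0.0]
wrist_force: [0.7, 0.1, -0.3]
opening: 0.0298
grip_force: 0.0
t: 3.3
eef_pos: [0.4419, -0.1099, 0.2315]
eef_rot: [0.993, -0.115, 0.0, 0.0]
wrist_force: [0.5, 0.4, -0.7]
opening: 0.0299
grip_force: 0.0
t 3.3 station mm [ -53.3 -191.6  231.5] shift [ -69.7 -191.6  131.5] turn [ 0.    -0.001  0.005] F st [ 0.4 -0.5  0.7] open 0.0299 grip 0.0
```

```bash
python3 -m inch '[{"rx":0,"ry":0,"rz":0,"tx":0,"ty":-40,"tz":0,"grip":30},{"rx":0,"ry":0,"rz":0,"tx":0,"ty":-38,"tz":0,"grip":30},{"rx":0,"ry":0,"rz":0,"tx":-10,"ty":-38,"tz":20,"grip":30},{"rx":0,"ry":0,"rz":0,"tx":-30,"ty":-38,"tz":20,"grip":30},{"rx":0,"ry":0,"rz":0.005,"tx":-30,"ty":-37,"tz":20,"grip":30}]'; python3 -m inch '[{"rx":0,"ry":0,"rz":0,"tx":0,"ty":0,"tz":20,"grip":30},{"rx":0,"ry":0,"rz":0,"tx":0,"ty":0,"tz":20,"grip":30},{"rx":0,"ry":0,"rz":0,"tx":0,"ty":0,"tz":20,"grip":30},{"rx":0,"ry":0,"rz":0,"tx":0,"ty":0,"tz":10,"grip":30},{"rx":0,"ry":0,"rz":0,"tx":0,"ty":0,"tz":0,"grip":30}]'
python3 - <<'E'
from h import *
todo((-.123,0,.012))
T=manip.camera("wrist");cv2.imwrite("pics/w1.png",T["img"])
print([q["xy"] for q in manip.find_in("discs","wrist")])
for q in manip.find_in("discs","wrist"):print(atz(T,q["xy"],.036))
T=manip.camera("scene");
cv2.imwrite("pics/s1.png",cv2.resize(T["img"][150:310,205:405],None,fx=3,fy=3))
E
```

```text
t: 3.8
eef_pos: [0.4182, 0.0883, 0.1723]
eef_rot: [0.993, -0.117, 0.0, -0.0]
wrist_force: [0.6, -0.0, 0.3]
opening: 0.0303
grip_force: 0.0
t: 4.3
eef_pos: [0.4185, 0.0868, 0.1021]
eef_rot: [0.993, -0.117, -0.001, 0.0]
wrist_force: [0.7, -0.5, 0.2]
opening: 0.0302
grip_force: 0.0
t 4.3 station mm [-122.    -5.8  102.1] shift [-1.  -5.8 90.1] turn [0.001 0.002 0.   ] F st [ 0.8  0.3 -0.2] open 0.0302 grip 0.0
[[21.7, 48.8], [50.6, 287.1], [272.8, 142.7]]
[0.56760323 0.22187158 0.036     ]
[0.40281056 0.2826097  0.036     ]
[0.47261313 0.07953721 0.036     ]
```

View pics/s1.png

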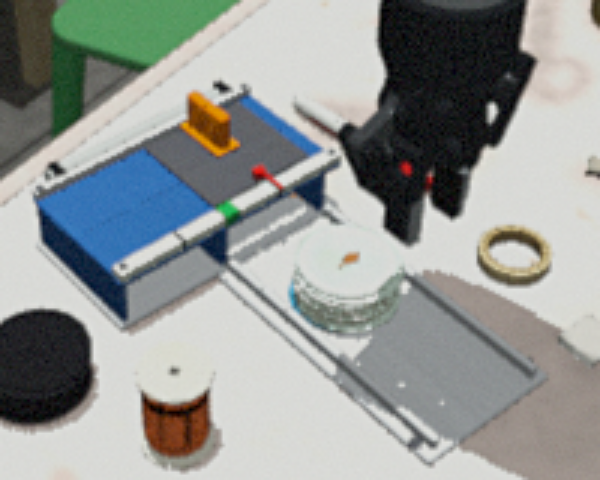

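View pics/w1.png

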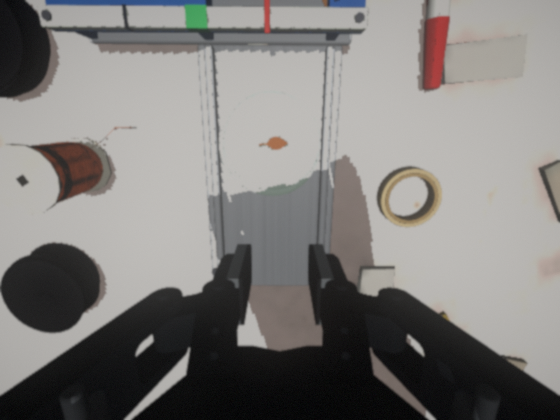

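The scene crop shows the gripper above the guide behind the pale stack, with the shutter shut. In the wrist view the guide runs along columns 216–322 and the orange mark on the stack is at (275,143). The spool (60,170) and tape (411,198) are clear of the path. I'm going down.

```bash
python3 -m inch '[{"rx":0,"ry":0,"rz":0,"tx":-2,"ty":-6,"tz":20,"grip":30},{"rx":0,"ry":0,"rz":0,"tx":0,"ty":0,"tz":25,"grip":30},{"rx":0,"ry":0,"rz":0,"tx":0,"ty":0,"tz":25,"grip":30},{"rx":0,"ry":0,"rz":0,"tx":0,"ty":0,"tz":15,"grip":30},{"rx":0,"ry":0,"rz":0,"tx":0,"ty":0,"tz":3,"grip":30}]'
python3 - <<'E'
from h import *
todo((-.0225,0,.012))
T=manip.camera("wrist");
for q in manip.find_in("discs","wrist"):print(q["xy"],atz(T,q["xy"],.036))
E
```

```text
t: 5.0
eef_pos: [0.4181, 0.0931, 0.0142]
eef_rot: [0.993, -0.117, -0.001, 0.0]
wrist_force: [-0.4, 0.6, 0.2]
opening: 0.0299
grip_force: 0.0
t 5.0 station mm [-123.8    0.2   14.2] shift [101.3   0.2   2.2] turn [0.    0.001 0.   ] F st [-0.6 -0.5 -0.2] open 0.0299 grip 0.0
[277.3, 154.2] [0.47450547 0.08150595 0.036     ]
[272.7, 69.3] [0.50615408 0.07564585 0.036     ]
[10.7, 355.0] [0.40706704 0.23826284 0.036     ]
```

Push gently: 70 mm first, then the rest in smaller steps.

```bash
python3 -m inch '[{"rx":0,"ry":0,"rz":0,"tx":8,"ty":0,"tz":1,"grip":30},{"rx":0,"ry":0,"rz":0,"tx":8,"ty":0,"tz":1,"grip":30},{"rx":0,"ry":0,"rz":0,"tx":8,"ty":0,"tz":0,"grip":30},{"rx":0,"ry":0,"rz":0,"tx":8,"ty":0,"tz":0,"grip":30},{"rx":0,"ry":0,"rz":0,"tx":8,"ty":0,"tz":0,"grip":30}]'; python3 -m inch '[{"rx":0,"ry":0,"rz":0,"tx":8,"ty":0,"tz":0,"grip":30},{"rx":0,"ry":0,"rz":0,"tx":8,"ty":0,"tz":0,"grip":30},{"rx":0,"ry":0,"rz":0,"tx":8,"ty":0,"tz":0,"grip":30},{"rx":0,"ry":0,"rz":0,"tx":8,"ty":0,"tz":0,"grip":30},{"rx":0,"ry":0,"rz":0,"tx":0,"ty":0,"tz":0,"grip":30}]'
python3 - <<'E'
from h import *
todo((-.0225,0,.012))
T=manip.camera("wrist");cv2.imwrite("pics/w2.png",T["img"])
E
```

```text
t: 5.6
eef_pos: [0.458, 0.0836, 0.013]
eef_rot: [0.993, -0.117, 0.0, 0.0]
wrist_force: [-1.2, 0.2, 1.1]
opening: 0.0297
grip_force: 0.5
t: 6.1
eef_pos: [0.4895, 0.0761, 0.0128]
eef_rot: [0.993, -0.117, 0.001, -0.0]
wrist_force: [0.2, 0.7, 0.7]
opening: 0.0302
grip_force: 0.0
t 6.1 station mm [-50.4   0.4  12.8] shift [27.9  0.4  0.8] turn [-0.    -0.001  0.   ] F st [ 0.  -0.7 -0.7] open 0.0302 grip 0.0
```

View pics/w2.png

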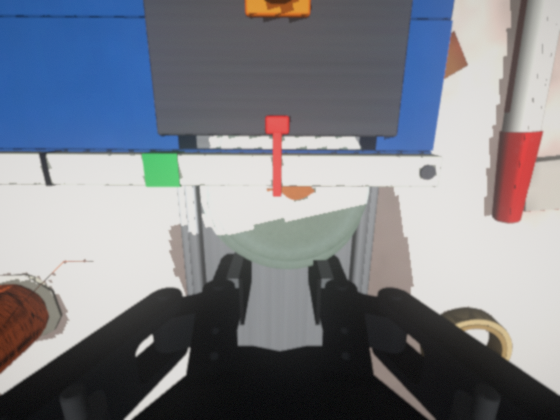

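The wrist view shows the stack entering the mouth upright (rear edge about row 265, between the fingers) with the pointer still on shut at (277,150). I'll continue slowly to the stop.

```bash
python3 -m inch '[{"rx":0,"ry":0,"rz":0,"tx":5,"ty":0,"tz":0,"grip":30},{"rx":0,"ry":0,"rz":0,"tx":5,"ty":0,"tz":0,"grip":30},{"rx":0,"ry":0,"rz":0,"tx":5,"ty":0,"tz":0,"grip":30},{"rx":0,"ry":0,"rz":0,"tx":4,"ty":0,"tz":0,"grip":30},{"rx":0,"ry":0,"rz":0,"tx":2,"ty":0,"tz":0,"grip":30}]';  python3 -m inch '[{"rx":0,"ry":0,"rz":0,"tx":1,"ty":0,"tz":0,"grip":30},{"rx":0,"ry":0,"rz":0,"tx":1,"ty":0,"tz":0,"grip":30},{"rx":0,"ry":0,"rz":0,"tx":1,"ty":0,"tz":0,"grip":30},{"rx":0,"ry":0,"rz":0,"tx":0,"ty":0,"tz":0,"grip":30},{"rx":0,"ry":0,"rz":0,"tx":0,"ty":0,"tz":0,"grip":30}]'
python3 - <<'E'
from h import *
todo((-.0225,0,.012))
E
```

```text
t: 6.65
eef_pos: [0.5091, 0.0714, 0.0128]
eef_rot: [0.993, -0.117, 0.0, 0.0]
wrist_force: [-0.9, -0.3, 0.4]
opening: 0.0298
grip_force: 0.2
t: 7.15
eef_pos: [0.5117, 0.0708, 0.0129]
eef_rot: [0.993, -0.117, 0.0, 0.0]
wrist_force: [0.0, 0.0, 1.1]
opening: 0.0299
grip_force: 0.0
t 7.15 station mm [-27.6   0.4  12.9] shift [5.1 0.4 0.9] turn [ 0.    -0.     0.001] F st [ 0.  -0.  -1.1] open 0.0299 grip 0.0
```

```bash
python3 -m inch '[{"rx":0,"ry":0,"rz":0,"tx":1,"ty":0,"tz":0,"grip":30},{"rx":0,"ry":0,"rz":0,"tx":1,"ty":0,"tz":0,"grip":30},{"rx":0,"ry":0,"rz":0,"tx":1,"ty":0,"tz":0,"grip":30},{"rx":0,"ry":0,"rz":0,"tx":1,"ty":0,"tz":0,"grip":30},{"rx":0,"ry":0,"rz":0,"tx":0,"ty":0,"tz":0,"grip":30}]';  python3 -m inch '[{"rx":0,"ry":0,"rz":0,"tx":1,"ty":0,"tz":0,"grip":30},{"rx":0,"ry":0,"rz":0,"tx":1,"ty":0,"tz":0,"grip":30},{"rx":0,"ry":0,"rz":0,"tx":1,"ty":0,"tz":0,"grip":30},{"rx":0,"ry":0,"rz":0,"tx":0,"ty":0,"tz":0,"grip":30},{"rx":0,"ry":0,"rz":0,"tx":0,"ty":0,"tz":0,"grip":30}]'
python3 - <<'E'
from h import *
todo((-.0225,0,.012))
T=manip.camera("wrist");cv2.imwrite("pics/w3.png",T["img"])
E
```

```text
t: 7.65
eef_pos: [0.5157, 0.0698, 0.0129]
eef_rot: [0.993, -0.117, 0.0, 0.0]
wrist_force: [-0.2, 0.0, -0.2]
opening: 0.0301
grip_force: 0.0
t: 8.15
eef_pos: [0.518, 0.0692, 0.0127]
eef_rot: [0.993, -0.117, -0.0, 0.0]
wrist_force: [-3.1, 1.1, 1.2]
opening: 0.0298
grip_force: 1.7
t 8.15 station mm [-21.1   0.3  12.7] shift [-1.4  0.3  0.7] turn [0.    0.001 0.001] F st [-3.3 -0.4 -1.2] open 0.0298 grip 1.749014686793089
```

View pics/w3.png

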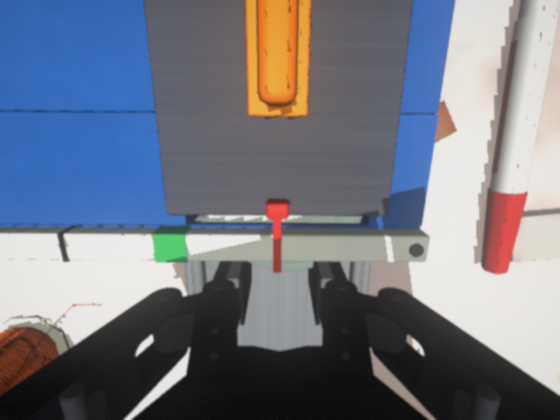

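The stack is nearly all under the hood (only a sliver shows at row 268), the shutter is shut, and there is a steady 3 N. I'll press a little more to confirm it is against the stop.

```bash
python3 -m inch '[{"rx":0,"ry":0,"rz":0,"tx":1,"ty":0,"tz":0,"grip":30},{"rx":0,"ry":0,"rz":0,"tx":1,"ty":0,"tz":0,"grip":30},{"rx":0,"ry":0,"rz":0,"tx":0,"ty":0,"tz":0,"grip":30},{"rx":0,"ry":0,"rz":0,"tx":0,"ty":0,"tz":0,"grip":30},{"rx":0,"ry":0,"rz":0,"tx":0,"ty":0,"tz":0,"grip":30}]'; python3 -c "
from h import *
todo((-.0225,0,.012))"
```

```text
t: 8.7
eef_pos: [0.5182, 0.069, 0.0127]
eef_rot: [0.993, -0.117, -0.002, 0.0]
wrist_force: [-10.1, 4.1, 6.2]
opening: 0.03
grip_force: 5.6
t 8.7 station mm [-20.9   0.2  12.7] shift [-1.6  0.2  0.7] turn [0.001 0.005 0.001] F st [-10.8  -1.7  -6.2] open 0.03 grip 5.649645030498505
```

It stalls at 11 N, so it is home. I'll back off, lift, and go over the tab with the gripper opening.

```bash
python3 -m inch '[{"rx":0,"ry":0,"rz":0,"tx":-2,"ty":0,"tz":0,"grip":30},{"rx":0,"ry":0,"rz":0,"tx":-5,"ty":0,"tz":0,"grip":30},{"rx":0,"ry":0,"rz":0,"tx":-10,"ty":0,"tz":0,"grip":30},{"rx":0,"ry":0,"rz":0,"tx":-10,"ty":0,"tz":0,"grip":30},{"rx":0,"ry":0,"rz":0,"tx":-8,"ty":0,"tz":-15,"grip":30}]'; python3 -m inch '[{"rx":0,"ry":0,"rz":0,"tx":0,"ty":0,"tz":-25,"grip":30},{"rx":0,"ry":0,"rz":0,"tx":0,"ty":0,"tz":-30,"grip":30},{"rx":0,"ry":0,"rz":0,"tx":0,"ty":0,"tz":-30,"grip":40},{"rx":0,"ry":0,"rz":0,"tx":0,"ty":0,"tz":-20,"grip":50},{"rx":0,"ry":0,"rz":0,"tx":0,"ty":0,"tz":0,"grip":50}]'
python3 - <<'E'
from h import *
todo((.074,0,.13))
T=manip.camera("wrist");cv2.imwrite("pics/w4.png",T["img"])
p=np.load("p.npy")
print("tab",[q["xy"] for q in manip.find_in("shutter_tab","wrist")])
for X in[(.074,0,.079),(.094,0,.079),(.054,0,.079),(.0035,.04,.054),(.0035,0.08,.054)]:print(X,proj(T,W(p,X)))
E
```

```text
t: 9.2
eef_pos: [0.4846, 0.077, 0.0269]
eef_rot: [0.993, -0.117, -0.001, 0.0]
wrist_force: [-0.4, 0.5, 0.9]
opening: 0.0301
grip_force: 0.0
t: 9.7
eef_pos: [0.4868, 0.0771, 0.1351]
eef_rot: [0.993, -0.117, 0.002, -0.0]
wrist_force: [-1.3, -0.4, -0.4]
opening: 0.0497
grip_force: 0.0
t 9.7 station mm [-53.3   0.6 135.1] shift [127.3   0.6   5.1] turn [-0.001 -0.005  0.001] F st [-1.2  0.7  0.4] open 0.0497 grip 0.0
tab [[278.9, 57.1]]
(0.074, 0, 0.079) [282.36965334  20.79593294]
(0.094, 0, 0.079) [282.48558874 -18.36710272]
(0.054, 0, 0.079) [282.26092678  57.5238184 ]
(0.0035, 0.04, 0.054) [228.25587565 138.1812549 ]
(0.0035, 0.08, 0.054) [174.76340159 138.14826835]
```

View pics/w4.png

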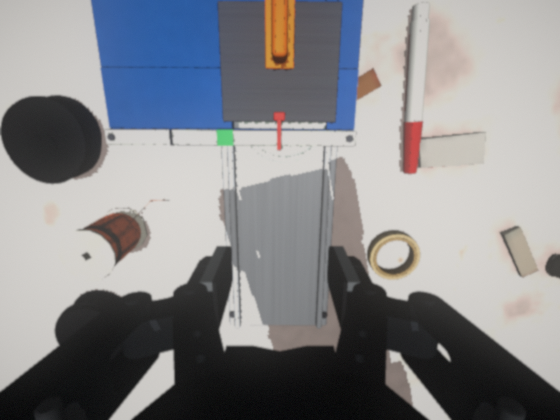

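The tab is at (280,30), the pointer is still shut at (280,130), and the green band is at (225,138). That is 3 px left of prediction, so y is about 2 mm more. I'll move over the tab.

```bash
python3 -m inch '[{"rx":0,"ry":0,"rz":0,"tx":30,"ty":-1,"tz":0,"grip":50},{"rx":0,"ry":0,"rz":0,"tx":33,"ty":0,"tz":0,"grip":50},{"rx":0,"ry":0,"rz":0,"tx":33,"ty":0,"tz":0,"grip":50},{"rx":0,"ry":0,"rz":0,"tx":30,"ty":0,"tz":0,"grip":50},{"rx":0,"ry":0,"rz":0,"tx":0,"ty":0,"tz":0,"grip":50}]'; python3 -m inch '[{"rx":0,"ry":0,"rz":0,"tx":0,"ty":0,"tz":20,"grip":50},{"rx":0,"ry":0,"rz":0,"tx":0,"ty":0,"tz":20,"grip":50},{"rx":0,"ry":0,"rz":0,"tx":0,"ty":0,"tz":20,"grip":50},{"rx":0,"ry":0,"rz":0,"tx":0,"ty":0,"tz":8,"grip":50},{"rx":0,"ry":0,"rz":0,"tx":0,"ty":0,"tz":0,"grip":50}]'
python3 - <<'E'
from h import *
todo((.074,0.002,.06))
T=manip.camera("wrist");cv2.imwrite("pics/w5.png",T["img"])
E
```

```text
t: 10.3
eef_pos: [0.6112, 0.0475, 0.1307]
eef_rot: [0.993, -0.118, -0.0, 0.0]
wrist_force: [-0.1, 0.6, 1.3]
opening: 0.0502
grip_force: 0.0
t: 10.8
eef_pos: [0.6078, 0.0486, 0.0632]
eef_rot: [0.993, -0.117, -0.002, 0.0]
wrist_force: [-0.5, -0.3, -0.5]
opening: 0.0502
grip_force: 0.0
t 10.8 station mm [71.   1.3 63.2] shift [ 3.  -0.7  3.2] turn [0.001 0.003 0.001] F st [-0.4  0.5  0.5] open 0.0502 grip 0.0
```

View pics/w5.png

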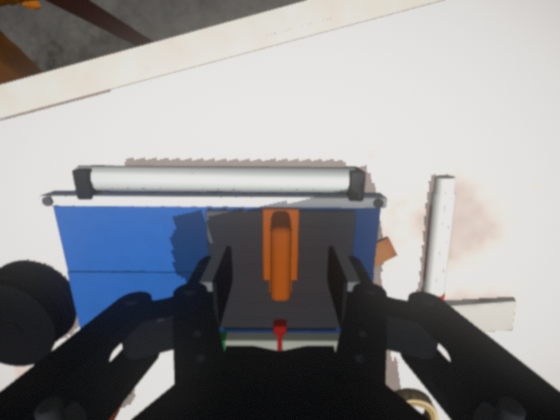

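The tab (column 281) is centred between the fingers. Lower 3 mm and close on it.

```bash
python3 -m inch '[{"rx":0,"ry":0,"rz":0,"tx":2,"ty":0,"tz":3,"grip":50},{"rx":0,"ry":0,"rz":0,"tx":0,"ty":0,"tz":0,"grip":30},{"rx":0,"ry":0,"rz":0,"tx":0,"ty":0,"tz":0,"grip":18},{"rx":0,"ry":0,"rz":0,"tx":0,"ty":0,"tz":0,"grip":4},{"rx":0,"ry":0,"rz":0,"tx":0,"ty":0,"tz":0,"grip":4}]' 40; python3 -m inch '[{"rx":0,"ry":0,"rz":0,"tx":0,"ty":0,"tz":0,"grip":4},{"rx":0,"ry":0,"rz":0,"tx":0,"ty":0,"tz":0,"grip":4},{"rx":0,"ry":0,"rz":0,"tx":0,"ty":0,"tz":0,"grip":4},{"rx":0,"ry":0,"rz":0,"tx":0,"ty":0,"tz":0,"grip":4},{"rx":0,"ry":0,"rz":0,"tx":0,"ty":0,"tz":0,"grip":4}]'; python3 -c "
from h import *
todo((.074,0.042,.06))"
```

```text
t: 11.35
eef_pos: [0.6112, 0.0478, 0.0624]
eef_rot: [0.993, -0.117, 0.0, 0.0]
wrist_force: [-1.0, -3.7, 5.2]
opening: 0.0089
grip_force: 43.6
t: 11.85
eef_pos: [0.6112, 0.0478, 0.0624]
eef_rot: [0.993, -0.117, 0.0, 0.0]
wrist_force: [-1.7, -1.7, 6.4]
opening: 0.0089
grip_force: 43.7
t 11.85 station mm [74.5  1.2 62.4] shift [ -0.5 -40.8   2.4] turn [ 0.    -0.001  0.   ] F st [-1.3  2.  -6.4] open 0.0089 grip 43.73802959918976
```

Gripped, with 6 N upward, so I'll ease up 1 mm while sliding.

```bash
python3 -m inch '[{"rx":0,"ry":0,"rz":0,"tx":0,"ty":-1,"tz":-1,"grip":4},{"rx":0,"ry":0,"rz":0,"tx":0,"ty":-3,"tz":0,"grip":4},{"rx":0,"ry":0,"rz":0,"tx":0,"ty":-5,"tz":0,"grip":4},{"rx":0,"ry":0,"rz":0,"tx":0,"ty":-5,"tz":0,"grip":4},{"rx":0,"ry":0,"rz":0,"tx":0,"ty":-5,"tz":0,"grip":4}]'; python3 -m inch '[{"rx":0,"ry":0,"rz":0,"tx":0,"ty":-5,"tz":0,"grip":4},{"rx":0,"ry":0,"rz":0,"tx":0,"ty":-5,"tz":0,"grip":4},{"rx":0,"ry":0,"rz":0,"tx":0,"ty":-5,"tz":0,"grip":4},{"rx":0,"ry":0,"rz":0,"tx":0,"ty":-4,"tz":0,"grip":4},{"rx":0,"ry":0,"rz":0,"tx":0,"ty":-2,"tz":0,"grip":4}]'; python3 -m inch '[{"rx":0,"ry":0,"rz":0,"tx":0,"ty":0,"tz":0,"grip":4},{"rx":0,"ry":0,"rz":0,"tx":0,"ty":0,"tz":0,"grip":4},{"rx":0,"ry":0,"rz":0,"tx":0,"ty":0,"tz":0,"grip":4},{"rx":0,"ry":0,"rz":0,"tx":0,"ty":0,"tz":0,"grip":4},{"rx":0,"ry":0,"rz":0,"tx":0,"ty":0,"tz":0,"grip":4}]';python3 - <<'E'
from h import *
todo((.074,0.042,.06))
a=manip.camera("top")["img"][125:330,232:362];b=manip.camera("scene")["img"][170:310,205:395];w=manip.camera("wrist")["img"]
a=cv2.resize(a,None,fx=2.9,fy=2.9,interpolation=cv2.INTER_CUBIC);b=cv2.resize(b,None,fx=2.2,fy=2.2,interpolation=cv2.INTER_CUBIC)
o=np.zeros((600,800,3),np.uint8);o[:a.shape[0],:a.shape[1]]=a;o[:b.shape[0],380:380+b.shape[1]]=b
w=cv2.resize(w[200:420,80:480],None,fx=1,fy=1.25);o[310:310+w.shape[0],385:785]=w
cv2.imwrite("pics/f.png",o)
E
```

```text
t: 12.35
eef_pos: [0.6157, 0.0665, 0.0625]
eef_rot: [0.993, -0.117, 0.0, 0.0]
wrist_force: [2.0, -5.7, -5.3]
opening: 0.0088
grip_force: 42.4
t: 12.85
eef_pos: [0.6207, 0.0868, 0.0625]
eef_rot: [0.993, -0.117, 0.0, 0.0]
wrist_force: [2.0, -7.9, -4.8]
opening: 0.0092
grip_force: 42.4
t: 13.35
eef_pos: [0.6206, 0.0865, 0.0625]
eef_rot: [0.993, -0.117, 0.0, 0.0]
wrist_force: [2.3, -6.5, -4.0]
opening: 0.009
grip_force: 42.4
t 13.35 station mm [74.6 41.1 62.5] shift [-0.6 -0.9  2.5] turn [ 0.001 -0.     0.   ] F st [3.8 5.8 4. ] open 0.009 grip 42.357033491134644
```

View pics/f.png

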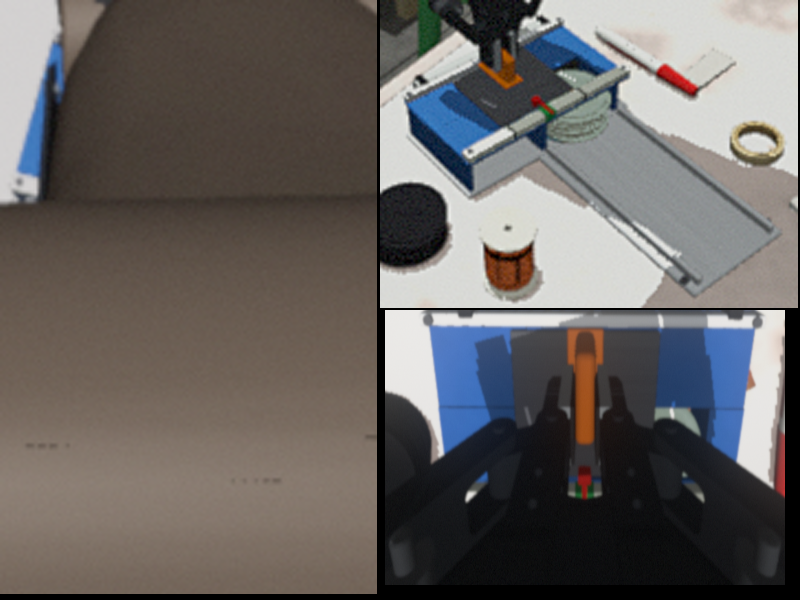

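The scene crop shows the pointer over the green band at (545,107) and the stack at the stop with its rear edge showing. The wrist inset has green on both sides of the pointer at (584,488). Shutter travel is 40 mm with about 7 N from the spring, so I'm handing in.

```bash
python3 -c "
from cell import manip
print(manip.job_done())"
```

```text
the job is handed in; nothing more can be done
None
```

I handed the job in at about 13.5 s: the stack was pushed home against the stop with the shutter still shut, and the shutter is gripped about 40 mm open with its pointer in the green band; the final pictures showed the spool, tape roll and marker untouched, but no verdict came back.

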